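# Open the scrap bin's trapdoor with its lever

### The arm

A 7-joint arm with a two-finger parallel gripper is mounted at the origin on the work surface. World frame = base frame: x ahead of the robot, y to its left, z up, the work surface at z = 0. Lengths are in m, angles in degrees, forces in N, time in s.
With the tool pointing down it reaches from about 0.425 to 0.875 m from the base axis. Payload 4.7 kg.
Tool frame: the origin (TCP) lies between the finger pads; the fingertips stand env.tip_reach ahead of it and the grasp point (between the pads) lies 2 mm behind it (env.tip_reach is the distance from the TCP to the fingertips, in m); z points along the fingers, y is the line along which they close (so a half turn about z gives the same grasp; the last joint's range is limited). The gripper opens to 87 mm and grips with 3 to 60 N. Pads are 19 mm wide; open, the fingers measure 117 mm over their backs; the gripper's body (75 mm by 190 mm) begins 51 mm behind the grasp point.
Start: joints at [-65.197, 18.392, -4.016, 83.108, 1.295, 78.541, -3.26], TCP at [0.264, 0.594, 0.24] pointing down, gripper open.
Joint ranges: [-163.93, 163.93], [-17.29, 119.83], [-79.2, 71.16], [3.27, 140.29], [-89.18, 269.18], [5.43, 117.66], [-154.24, 154.24]. Speed limits (degrees/s): [147.25, 147.25, 180, 180, 180, 180, 180].

### API

Orientations are given as [roll, pitch, yaw] about the fixed x, y, z axes, in that order (R = Rz(yaw) Ry(pitch) Rx(roll)).
In Python, from cell import env, read_camera gives the robot as it stands. The module is installed in compiled form; this text tells all that it offers.
- The arm moves only by the tool shift_gripper, called as name(argument=value, ...) on one line, values as JSON. Schema: {"type":"object","properties":{"ticks":{"type":"array","items":{"type":"object","properties":{"d":{"type":"array","items":{"type":"number"},"minItems":3,"maxItems":3},"yaw":{"type":"number"},"jaw":{"type":"number"}},"additionalProperties":false,"required":["jaw"]},"minItems":1,"maxItems":8},"clamp_n":{"type":"number"},"only":{"type":"string"},"quiet":{"type":"boolean"},"lines":{"type":"string"}},"required":["ticks"],"additionalProperties":false}. ticks is a list of rows, 1 to 8 of them, each an object with the fields d (a list: dx, dy, dz in m), yaw (a turn about the tool's z in degrees), jaw (the finger opening in m); a field left out counts as zero (the opening has to be given); each row is the pose to reach, as a shift and turn from the pose commanded when the call began, along the tool's axes at that moment; what a row does not reach only later rows make up. A row lasts 1/12 s, in which the tool goes at most 0.0417 m and 7.16 degrees, less where a joint would pass 70% of its speed; a pose out of reach is approached as far as the arm can. The fingers move at their own pace and stop on an object; clamp_n is the grip in N (left out, the last holds). Time passes only in rows, so rows that do not move let the fingers close. The tool returns the time, the measured TCP pose, the force, the opening and the grip force at its end. only (a regular expression) keeps the lines of the reply that match it, lines (a string "A,B") keeps lines A to B, and quiet returns only ok. Input that does not fit is refused with a message, and nothing moves.
- env.get_obs(): the state, without advancing time (a new reading comes with each control period).
- read_camera(name): name is "side" or "top"; returns a dict with "color" (480x640x3 uint8, blue, green, red), "fx", "fy", "cx", "cy" (pixels), "dist" ([k1, k2, p1, p2, k3] as OpenCV has them; the pictures are not rectified), "world_from_camera" (4x4, takes a point from camera to world coordinates). Camera axes: x right, y down, z forward; pixel columns grow to the right and rows downward; lengths in m; the calibration is good to about 2 mm. A picture is of the moment at which its call begins. There is no depth.
- env.sign_off(): hands the job in; it is judged then, once.
The state is a dict: "time_s": time; "qpos": joint angles; "joint_velocities": joint speeds; "effort": joint torques, N m; "tool_pos": TCP position; "tool_rot": TCP orientation; "force": force on the tool from outside, world axes, zero at the start; "wrist_torque": the same for the moment, N m; "grip_width": finger opening in m; "grasp_force": force on a finger pad.
Only numpy, scipy, OpenCV 4.12 (cv2) and the standard library are available. Lean on these libraries where they do the work, as an engineer would, in place of code of your own. Each camera call takes 0.05 s, during which the arm holds its last target. There are 200 camera calls.

### The job

On the jeweller's bench, the heavy steel trapdoor of the scrap bin has an iron weight standing on it: with the fingers push the weight, standing, completely off the trapdoor onto the fixed steel plate beyond its hinge, without picking it up. Then press the tread at the long end of the lever right down onto its rubber stop, so that the short end raises the trapdoor, and keep holding it down: the program finishes while holding the lever pressed. Leave the lever in its fork, and the can, brick and bowl where they stand.

Things in the scene. Friction and masses are not known exactly. Their poses are not given: they have to be found in the camera images.
- bin: Fixed wooden scrap bin with steel top, lever stand joined to its -y side. Origin on the bench under the trapdoor; x across, y along, z up ('bin' coordinates, mm). Bin: x -85 to 85, y -75 to 190, top 100 high. Trapdoor: x -60 to 60, y -105 to 58, flush with the plate beyond and the 25 mm strips beside it. Stand: plank 100 wide, 10 thick, y -75 to -390
- plate (a point): middle of the fixed steel plate beyond the trapdoor's hinge (bin y 122, height 99.5). The plate spans x -66 to 66, y 63 to 182 in bin coordinates; a rim 12 mm high stands round its two sides (inner faces at x about +-77) and its far end (y 182)
- stop (a point): middle of the top of the rubber stop, 40 x 20 mm, 38 mm high, at bin y -282, on which the lever's long arm comes to rest when pressed right down
- flap (a joint): angle of the trapdoor (steel plate 120 x 163 x 16 mm, 2.1 to 2.9 kg), rad: 0 closed and flush, grows as it opens; hinge along the bin's x at bin y 60, height 100. Gravity closes it. With the lever down on its stop it reads about 0.255
- lip (a point): middle of the top edge of the trapdoor's free edge (bin y -105, height 100 when closed), which overhangs the bin wall by 30 mm, above the lever's short end
- lever: loose aluminium lever, 0.3 kg, its 12 mm pin in the open-topped notches of a fork (cheeks 108 mm high, at x +-19 to +-31, bin y -185 to -135). Origin on the pin (bin y -160, height 90). Axes as the bin's at the start: long arm to -y, rising 15 deg to the tread, short arm to +y, 70 mm, its nose under the trapdoor's lip. Pressed, it tips about its x by about 0.6 rad
- tread (a point): middle of the upper face of the black rubber tread, 50 x 50 x 8 mm, on the lever's long end, 170 mm from the pin: the place to press. At bin y about -320, height about 148 at the start; about 97 mm lower, and within 10 mm horizontally, when the bar lies on the stop. Takes about 3 to 9 N straight down; the lever rises again if released
- weight: loose dark iron weight, 0.4 to 0.7 kg: round body 52 mm across and 34 mm high, with a knob 24 mm across on top, 60 mm high in all; origin at the centre of its underside. Starts upright on the trapdoor
- can: bystander: open copper-coloured can, 72 mm across, 95 mm high, on the bench beside the lever (+x side); origin at its underside
- brick: bystander: firebrick 60 x 100 x 40 mm on the bench beside the lever (-x side); origin at its underside
- bowl: bystander: aluminium bowl 100 mm across, 35 mm high, on the bench beside the bin (+x side); origin at its underside
Mind the look-alikes: they are no part of the job. What is meant by the weight is not purple or yellow, and is the larger of those in its own colour.

How it is judged:
By the outcome, as a careful person would: the job done as asked, in the order asked, and still so for the second after the job is handed in, while the arm keeps its last pose, push and grip.
It also fails if it takes over 54 s, if anything falls off the work surface, if the arm or the gripper's body presses on something with over 40 N, if the wrist force passes 120 N, or if a joint passes its speed limit or range.

## Working session

There is one attempt and no reset: what is moved stays moved. The work goes in short steps, Python scripts to look and compute and a tool call to move; the robot and the scene stay as the last step left them, time stands still between calls to the robot, and variables do not carry over. Pictures are saved under pics/ and viewed, at most 10 in all, crops included, and the job is handed in when it is done.

```bash
mkdir -p pics; cat > h.py <<'E'
from cell import env, read_camera
import numpy as np, cv2
def snap(n):
    c=read_camera(n); np.savez(f'pics/{n}.npz',**{k:np.array(v) for k,v in c.items()}); return c
def ray(c,p):
    K=np.array([[c['fx'],0,c['cx']],[0,c['fy'],c['cy']],[0,0,1]],float)
    u=cv2.undistortPoints(np.array([[p]],float),K,np.array(c['dist'],float))[0,0]
    T=np.array(c['world_from_camera']); d=T[:3,:3]@[u[0],u[1],1]; return T[:3,3],d/np.linalg.norm(d)
def atz(c,p,z):
    o,d=ray(c,p); return o+d*(z-o[2])/d[2]
def tri(c1,p1,c2,p2):
    a,d=ray(c1,p1); b,e=ray(c2,p2)
    s=np.linalg.lstsq(np.c_[d,-e],b-a,rcond=None)[0]; P=a+s[0]*d;Q=b+s[1]*e
    return (P+Q)/2,np.linalg.norm(P-Q)
def proj(c,P):
    T=np.linalg.inv(np.array(c['world_from_camera']))
    K=np.array([[c['fx'],0,c['cx']],[0,c['fy'],c['cy']],[0,0,1]],float)
    return cv2.projectPoints(np.array(P,float).reshape(-1,3),cv2.Rodrigues(T[:3,:3])[0],T[:3,3],K,np.array(c['dist'],float))[0][:,0]
E
python3 - <<'E'
from h import *
for n in('side','top'):
    c=snap(n); cv2.imwrite(f'pics/{n}0.png',c['color']); print(n,np.array(c['world_from_camera']).round(3).tolist(),c['fx'])
o=env.get_obs();print(o['tool_pos'],o['tool_rot'],o['force'],o['grip_width'],env.tip_reach,o['time_s'])
E
```

```text
side [[0.966, -0.196, 0.169, 0.376], [-0.258, -0.68, 0.686, -0.54], [-0.02, -0.706, -0.708, 0.752], [0.0, 0.0, 0.0, 1.0]] 560.9034200906384
top [[-0.007, -0.998, 0.061, 0.472], [-1.0, 0.005, -0.022, 0.106], [0.021, -0.061, -0.998, 1.073], [0.0, 0.0, 0.0, 1.0]] 590.5393262399098
[0.26416456 0.59337084 0.23855536] [-1.79899620e+02  5.94996492e-03  1.56008734e+02] [-0.51319229  0.08967592 -0.06363015] 0.08713841798419752 0.017 0.1
```

View pics/side0.png

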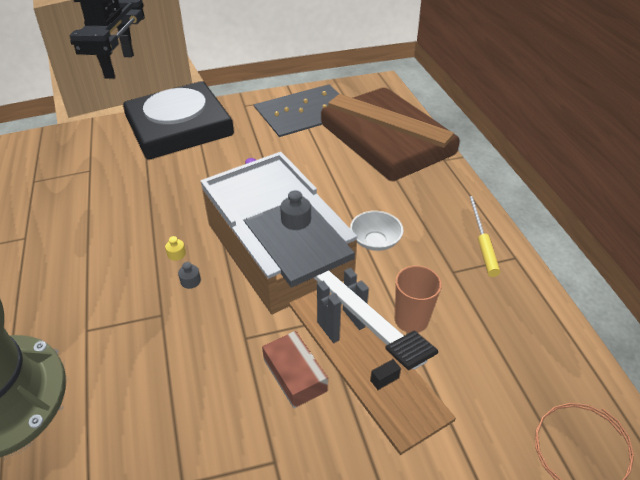

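View pics/top0.png

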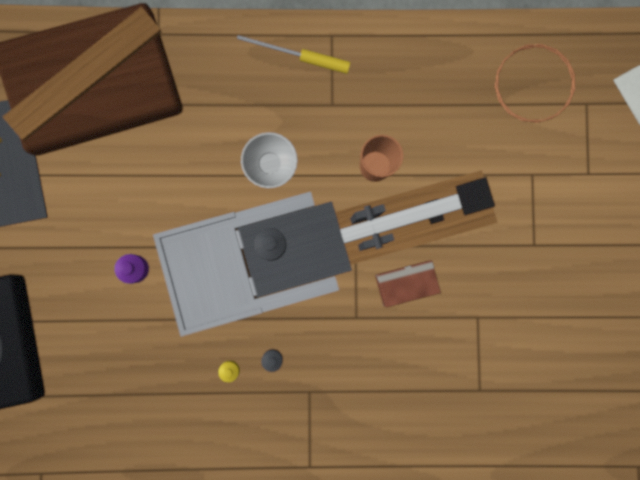

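The side view shows the dark weight on the trapdoor at about (295,210), the tread at (412,349) and the stop at (386,375). In the top view the weight is at (268,243), the tread at (475,196) and the plate at (205,275). I'll enlarge both to read the corners.

```bash
python3 - <<'E'
import cv2,numpy as np
s=cv2.imread('pics/side0.png')[140:400,190:450]; t=cv2.imread('pics/top0.png')[160:345,145:505]
s=cv2.resize(s,(600,600),interpolation=3); t=cv2.resize(t,(792,407),interpolation=3)
cv2.imwrite('pics/s1.png',s);cv2.imwrite('pics/t1.png',t)
E
```

```text
(no output)
```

View pics/s1.png

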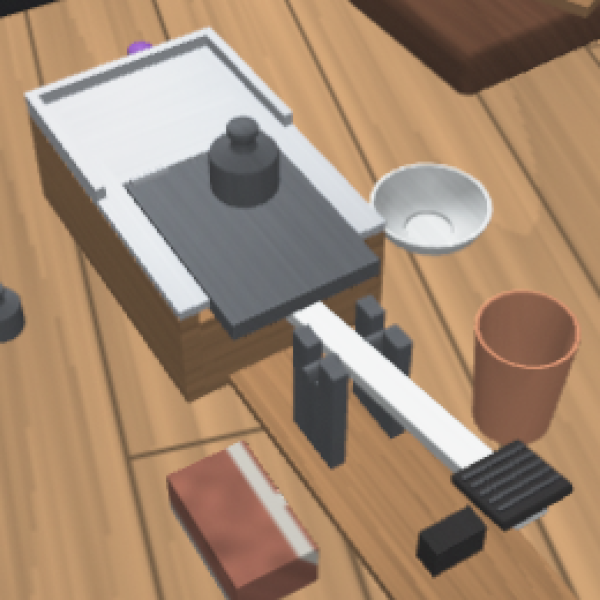

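View pics/t1.png

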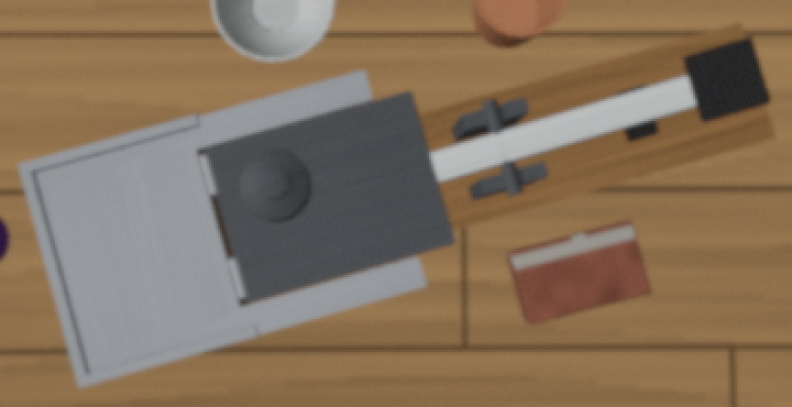

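The crops give me both free trapdoor corners, the hinge corner on the -x side, the tread corners and the knob top. Next I'll triangulate these and fit the bin frame.

```bash
cat >> h.py <<'E'
S=lambda p:(190+p[0]*260/600,140+p[1]*260/600)
Tp=lambda p:(145+p[0]/2.2,160+p[1]/2.2)
E
python3 - <<'E'
from h import *
from scipy.optimize import least_squares as LS
s=np.load('pics/side.npz');t=np.load('pics/top.npz')
pts={'free+':((380,262),(412,93)),'free-':((231,322),(453,242)),'hinge-':((128,184),(240,303)),'far-':((26,95),(80,388)),'far+':((208,28),(20,163)),'knob':((242,124),(279,182)),
'tread':(np.mean([(452,478),(517,441),(573,488),(508,524)],0),np.mean([(685,58),(750,40),(769,100),(704,121)],0))}
W={}
for k,(a,b) in pts.items():
    P,e=tri(s,S(a),t,Tp(b)); W[k]=P; print(k,P.round(4),round(e,4))
B={'free+':(60,-105,100),'free-':(-60,-105,100),'hinge-':(-60,58,100),'far-':(-85,190,112),'far+':(85,190,112)}
def w(q,b):
    c,n=np.cos(q[2]),np.sin(q[2]);b=np.array(b)/1000
    return np.array([q[0]+c*b[0]-n*b[1],q[1]+n*b[0]+c*b[1],b[2]+q[3]])
f=lambda q:np.concatenate([np.r_[proj(s,w(q,b))[0]-S(pts[k][0]),proj(t,w(q,b))[0]-Tp(pts[k][1])] for k,b in B.items()])
yaw0=np.arctan2(*(W['free+']-W['free-'])[[1,0]])
r=LS(f,[*W['free+'][:2],yaw0,0]);q=r.x
print('bin',q,np.degrees(q[2]));print(r.fun.round(1))
R=np.array([[np.cos(q[2]),-np.sin(q[2])],[np.sin(q[2]),np.cos(q[2])]])
for k in W: print(k,((R.T@(W[k][:2]-q[:2]))*1000).round(1),(W[k][2]*1000).round(1))
np.save('bin.npy',q)
for n,b in dict(plate=(0,122,99.5),tread=(0,-320,148),treaddown=(0,-320,51)).items(): print(n,w(q,b))
E
```

```text
free+ [0.6026 0.0558 0.0945] 0.005
free- [0.4884 0.0265 0.0986] 0.0028
hinge- [0.4456 0.186  0.0949] 0.0063
far- [0.3848 0.3017 0.1063] 0.0055
far+ [0.5482 0.3472 0.1067] 0.0016
knob [0.5303 0.1535 0.1598] 0.0027
tread [ 0.6049 -0.1706  0.1389] 0.0041
bin [ 0.51761354  0.14284472  0.2702082  -0.00489577] 15.481789474177232
[-1.4 -0.9 -0.8 -2.  -1.   2.   0.5 -0.5 -2.2  1.4  2.3 -1.1 -1.5 -0.8
 -0.8 -1.8 -0.3 -0.6 -0.9 -0.9]
free+ [  58.7 -106.6] 94.5
free- [ -59.2 -104.4] 98.6
hinge- [-57.8  60.8] 94.9
far- [-85.6 188.6] 106.3
far+ [ 84.  188.8] 106.7
knob [15.1  6.9] 159.8
tread [   0.4 -325.4] 138.9
plate [0.48504783 0.26041799 0.09460423]
tread [ 0.60303181 -0.16554419  0.14310423]
treaddown [ 0.60303181 -0.16554419  0.04610423]
```

```bash
cat >> h.py <<'E'
from scipy.spatial.transform import Rotation as Rn
def where(*tg):
    q=np.load('bin.npy');o=env.get_obs();R=Rn.from_euler('z',q[2]).as_matrix()
    p=R.T@(np.array(o['tool_pos'])-[q[0],q[1],0])*1000
    print('t',o['time_s'],'bin',p.round(1),'yaw',np.round(o['tool_rot'],2),'F',np.round(o['force'],1),'q',np.round(o['qpos']))
    A=Rn.from_euler('xyz',o['tool_rot'],degrees=True).as_matrix()
    for b in tg: print('go',b,(A.T@(R@(np.array(b)-p))).round(1))
E
```

shift_gripper(ticks=[{"d":[-0.4616,-0.3416,0],"yaw":50.5,"jaw":0.03},{"d":[-0.4616,-0.3416,0],"yaw":50.5,"jaw":0.03},{"d":[-0.4616,-0.3416,0],"yaw":50.5,"jaw":0.03},{"d":[-0.4616,-0.3416,0],"yaw":50.5,"jaw":0.03},{"d":[-0.4616,-0.3416,0],"yaw":50.5,"jaw":0.03},{"d":[-0.4616,-0.3416,0],"yaw":50.5,"jaw":0.03},{"d":[-0.4616,-0.3416,0],"yaw":50.5,"jaw":0.03},{"d":[-0.4616,-0.3416,0],"yaw":50.5,"jaw":0.03}], clamp_n=20)

```text
time_s: 0.77
tool_pos: [0.429, 0.3017, 0.2394]
tool_rot: [-180.0, -0.0, 105.2]
force: [0.9, 0.5, -0.1]
grip_width: 0.0418
grasp_force: 0.0
```

```bash
python3 -c "
from h import *
where((15,-55,240))"
```

```text
t 0.7667 bin [-43.  176.7 239.4] yaw [-1.7999e+02 -1.0000e-02  1.0520e+02] F [ 0.9  0.5 -0.1] q [-49.   3.  12. 101.  -1.  76. -22.]
go (15, -55, 240) [-231.4   59.2   -0.7]
```

shift_gripper(ticks=[{"d":[-0.222,0.055,0],"jaw":0.03},{"d":[-0.222,0.055,0],"jaw":0.03},{"d":[-0.222,0.055,0],"jaw":0.03},{"d":[-0.222,0.055,0],"jaw":0.03},{"d":[-0.222,0.055,0],"jaw":0.03},{"d":[-0.222,0.055,0],"jaw":0.03},{"d":[-0.222,0.055,0],"jaw":0.03},{"d":[-0.222,0.055,0],"jaw":0.03}], quiet=true)

```text
ok
```

```bash
python3 -c "
from h import *
where((15,-55,240),(15,-55,125))"
```

```text
t 1.4333 bin [ 11.9 -44.6 239.1] yaw [-179.95   -0.    105.31] F [ 0.2  1.1 -0.2] q [-35.   6.  24.  98.  -3.  76.   4.]
go (15, -55, 240) [-10.3   3.1  -0.9]
go (15, -55, 125) [-10.3   3.2 114.1]
```

shift_gripper(ticks=[{"d":[-0.010,0.003,0.03],"jaw":0.03},{"d":[-0.010,0.003,0.06],"jaw":0.03},{"d":[-0.010,0.003,0.09],"jaw":0.03},{"d":[-0.010,0.003,0.112],"jaw":0.03},{"d":[-0.010,0.003,0.112],"jaw":0.03},{"d":[-0.010,0.003,0.112],"jaw":0.03}])

```text
time_s: 1.93
tool_pos: [0.545, 0.0973, 0.1267]
tool_rot: [-179.8, -0.0, 105.6]
force: [1.0, 0.4, 0.1]
grip_width: 0.0301
grasp_force: 0.0
```

```bash
python3 -c "
from h import *
where((15,-24,125),(15,87,125))
c=snap('side');s=c['color'][140:400,190:450];cv2.imwrite('pics/s2.png',cv2.resize(s,(600,600),interpolation=3))"
```

```text
t 1.9333 bin [ 14.2 -51.2 126.7] yaw [-1.7983e+02 -3.0000e-02  1.0565e+02] F [1.  0.4 0.1] q [-34.  12.  24. 106.  -5.  64.   7.]
go (15, -24, 125) [27.2  0.9  1.7]
go (15, 87, 125) [138.2   1.2   1.8]
```

View pics/s2.png

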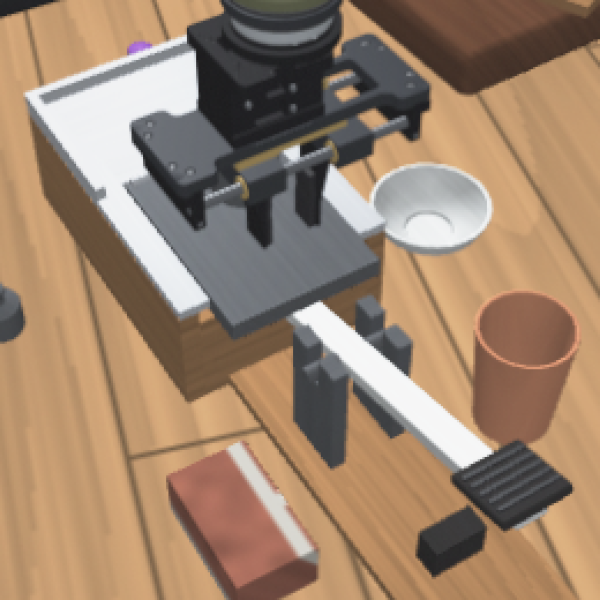

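The fingers stand low behind the weight, straddling its axis, and clear of the door by about 10 mm. Next I push.

shift_gripper(ticks=[{"d":[0.010,0.001,0.001],"jaw":0.03},{"d":[0.020,0.001,0.001],"jaw":0.03},{"d":[0.028,0.001,0.001],"jaw":0.03},{"d":[0.036,0.001,0.001],"jaw":0.03},{"d":[0.045,0.001,0.001],"jaw":0.03},{"d":[0.055,0.001,0.001],"jaw":0.03},{"d":[0.065,0.001,0.001],"jaw":0.03},{"d":[0.075,0.001,0.001],"jaw":0.03}])

```text
time_s: 2.65
tool_pos: [0.5282, 0.1677, 0.1275]
tool_rot: [179.9, 0.1, 105.4]
force: [1.1, -4.9, 4.5]
grip_width: 0.0301
grasp_force: 2.8
```

```bash
python3 -c "
from h import *
where((15,87,126))"
```

```text
t 2.65 bin [ 16.8  21.1 127.5] yaw [1.7990e+02 1.0000e-01 1.0544e+02] F [ 1.1 -4.9  4.5] q [-39.  12.  21. 106.  -5.  63.  -1.]
go (15, 87, 126) [65.9 -1.8  1.4]
```

shift_gripper(ticks=[{"d":[0.008,0,0],"jaw":0.03},{"d":[0.016,0,0],"jaw":0.03},{"d":[0.024,0,0],"jaw":0.03},{"d":[0.032,0,0],"jaw":0.03},{"d":[0.040,0,0],"jaw":0.03},{"d":[0.048,0,0],"jaw":0.03},{"d":[0.056,0,0],"jaw":0.03},{"d":[0.064,0,0],"jaw":0.03}])

```text
time_s: 3.32
tool_pos: [0.5101, 0.2303, 0.1267]
tool_rot: [-180.0, 0.0, 105.5]
force: [1.5, -5.2, 3.6]
grip_width: 0.0302
grasp_force: 2.8
```

```bash
python3 -c "
from h import *
where((15,87,126))
c=snap('side');s=c['color'][100:360,160:420];cv2.imwrite('pics/s3.png',cv2.resize(s,(600,600),interpolation=3))"
```

```text
t 3.3167 bin [ 16.1  86.3 126.7] yaw [-1.8000e+02  2.0000e-02  1.0549e+02] F [ 1.5 -5.2  3.6] q [-44.  12.  19. 105.  -4.  64.  -8.]
go (15, 87, 126) [ 0.7 -1.1  0.7]
```

View pics/s3.png

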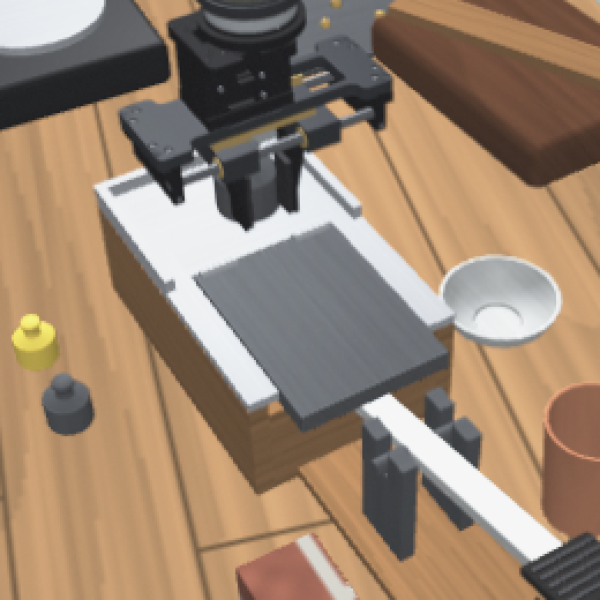

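The weight stands upright on the plate, clear of the hinge line. I'll back off, rise and go over to the tread, closing the fingers.

shift_gripper(ticks=[{"d":[-0.02,0,0],"jaw":0.03},{"d":[-0.05,0,0],"jaw":0.03},{"d":[-0.06,0,-0.03],"jaw":0.03},{"d":[-0.08,-0.005,-0.07],"jaw":0.02},{"d":[-0.11,-0.01,-0.1],"jaw":0.0},{"d":[-0.15,-0.014,-0.1],"jaw":0},{"d":[-0.19,-0.014,-0.1],"jaw":0},{"d":[-0.23,-0.014,-0.1],"jaw":0}], clamp_n=20, quiet=true)

```text
ok
```

shift_gripper(ticks=[{"d":[-0.04,0,0],"jaw":0},{"d":[-0.08,0,0],"jaw":0},{"d":[-0.12,0,0],"jaw":0},{"d":[-0.16,0,0],"jaw":0},{"d":[-0.165,0,0],"jaw":0},{"d":[-0.165,0,0],"jaw":0},{"d":[-0.165,0,0],"jaw":0}], quiet=true)

```text
ok
```

```bash
python3 - <<'E'
from h import *
where((0,-322,240),(0,-322,165))
for n in('side','top'):
    c=snap(n)
    s=c['color'][100:400,180:480] if n=='side' else c['color'][140:350,140:510]
    cv2.imwrite(f'pics/{n}4.png',s)
a=cv2.resize(cv2.imread('pics/side4.png'),(400,400));b=cv2.resize(cv2.imread('pics/top4.png'),(400,227))
m=np.zeros((400,800,3),np.uint8);m[:,:400]=a;m[:227,400:]=b;cv2.imwrite('pics/m4.png',m)
E
```

```text
t 4.6167 bin [   3.  -306.9  225.6] yaw [-1.7998e+02 -1.7000e-01  1.0556e+02] F [0.1 0.  0.3] q [-16.  17.  35.  90. -10.  76.  35.]
go (0, -322, 240) [-15.   -3.1 -14.5]
go (0, -322, 165) [-15.2  -3.   60.5]
```

View pics/m4.png

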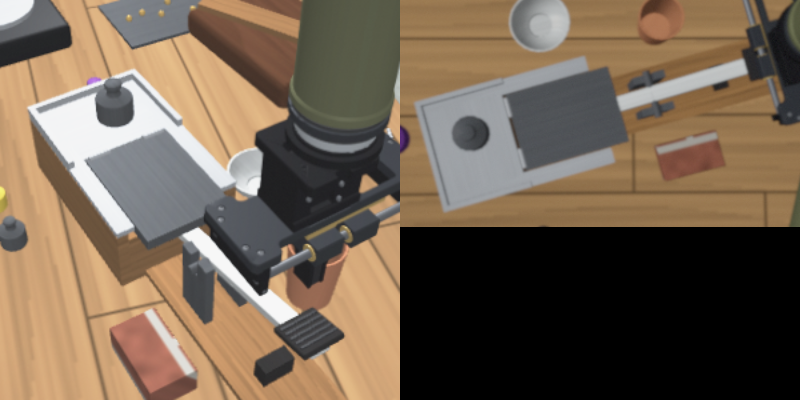

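The weight is upright in the middle of the plate and nothing else has moved. The closed fingers hang just short of the tread centre, so I'll press next.

shift_gripper(ticks=[{"d":[-0.015,-0.003,0.02],"jaw":0},{"d":[-0.015,-0.003,0.045],"jaw":0},{"d":[-0.015,-0.003,0.06],"jaw":0},{"d":[-0.015,-0.003,0.07],"jaw":0},{"d":[-0.015,-0.003,0.08],"jaw":0},{"d":[-0.015,-0.003,0.09],"jaw":0},{"d":[-0.015,-0.003,0.10],"jaw":0},{"d":[-0.015,-0.003,0.11],"jaw":0}])

```text
time_s: 5.38
tool_pos: [0.6058, -0.1706, 0.1189]
tool_rot: [179.7, 0.3, 105.6]
force: [1.1, -4.5, 8.2]
grip_width: 0.0006
grasp_force: 3.8
```

```bash
python3 -c "
from h import *
where((0,-322,68))"
```

```text
t 5.3833 bin [   1.3 -325.6  118.9] yaw [179.71   0.25 105.59] F [ 1.1 -4.5  8.2] q [-14.  23.  34.  96. -14.  65.  39.]
go (0, -322, 68) [ 3.8 -1.5 50.9]
```

shift_gripper(ticks=[{"d":[0,-0.001,0.01],"jaw":0},{"d":[0,-0.001,0.02],"jaw":0},{"d":[0.001,-0.001,0.028],"jaw":0},{"d":[0.002,-0.001,0.034],"jaw":0},{"d":[0.003,-0.001,0.04],"jaw":0},{"d":[0.003,-0.001,0.044],"jaw":0},{"d":[0.003,-0.001,0.048],"jaw":0},{"d":[0.003,-0.001,0.048],"jaw":0}])

```text
time_s: 6.05
tool_pos: [0.6039, -0.167, 0.0702]
tool_rot: [179.7, 0.2, 105.6]
force: [2.7, -3.1, 3.4]
grip_width: 0.0005
grasp_force: 2.3
```

```bash
python3 -c "
from h import *
where((0,-322,68))"
```

```text
t 6.05 bin [   0.5 -321.7   70.2] yaw [1.7974e+02 1.6000e-01 1.0559e+02] F [ 2.7 -3.1  3.4] q [-13.  25.  33.  99. -15.  60.  40.]
go (0, -322, 68) [-0.3 -0.5  2.2]
```

shift_gripper(ticks=[{"d":[0,0,0.002],"jaw":0},{"d":[0,0,0.004],"jaw":0},{"d":[0,0,0.004],"jaw":0}], only="pos|force")

```text
tool_pos: [0.6042, -0.167, 0.0689]
force: [-3.0, -1.6, 18.7]
grasp_force: 8.6
```

shift_gripper(ticks=[{"d":[0,0,0.002],"jaw":0},{"d":[0,0,0.003],"jaw":0},{"d":[0,0,0.003],"jaw":0}], only="pos|force")

```text
tool_pos: [0.6044, -0.1669, 0.0683]
force: [-9.0, 0.8, 32.9]
grasp_force: 14.6
```

shift_gripper(ticks=[{"d":[0,0,-0.002],"jaw":0},{"d":[0,0,-0.002],"jaw":0},{"d":[0,0,-0.002],"jaw":0},{"d":[0,0,-0.002],"jaw":0}], only="time|pos|force")

```text
time_s: 6.88
tool_pos: [0.6043, -0.1669, 0.0687]
force: [-4.7, -0.8, 21.8]
grasp_force: 10.5
```

```bash
python3 -c "
from h import *
a=snap('side')['color'];b=snap('top')['color'];m=np.zeros((600,800,3),np.uint8)
m[:600,:500]=cv2.resize(a[100:460,180:480],(500,600));m[:200,500:]=cv2.resize(b[120:340,140:470],(300,200));cv2.imwrite('pics/m5.png',m);where()"
```

```text
t 6.9833 bin [   0.8 -321.7   68.7] yaw [1.7966e+02 6.0000e-02 1.0558e+02] F [-4.4 -0.9 21.5] q [-13.  26.  32.  99. -16.  60.  40.]
```

View pics/m5.png

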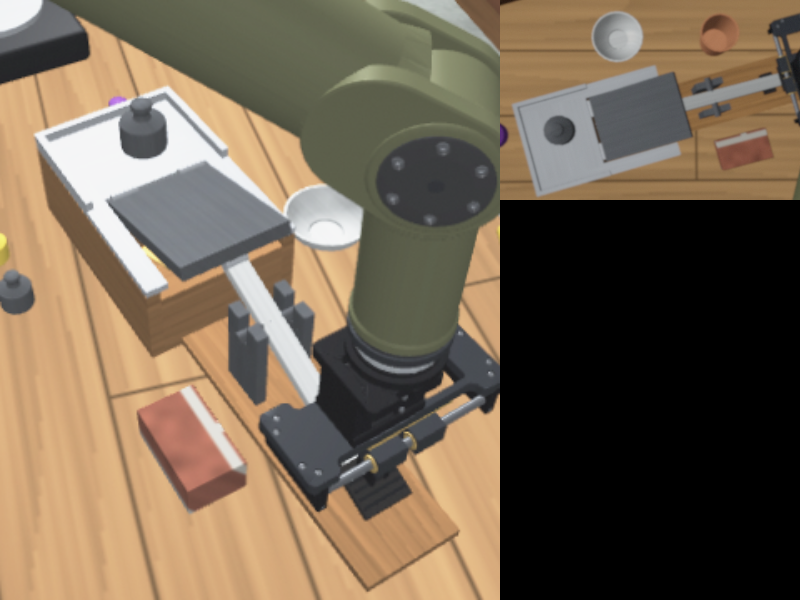

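The trapdoor is raised, the lever is in its fork, and the tread is on the stop: tip height about 52 mm against the expected 51 mm, holding about 21 N with stiff contact. The weight is upright on the plate and the bystanders have not moved.

```bash
python3 -c "
from cell import env
print(env.sign_off())"
```

```text
the job is handed in; nothing more can be done
None
```

The job is handed in after about 7 s of robot time: the weight stands upright on the fixed plate, clear of the trapdoor, and the arm is holding the lever down on its stop at about 21 N with the trapdoor raised; the lever is in its fork and the can, brick and bowl show no sign of having moved.

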